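# Make up the scaling tray and the polishing tray for the hands-on course

## Task

Make up the two course trays from the things on the table. The long narrow tray is the scaling kit: lay the straight scaler handpiece lengthwise in its long compartment and stand the tip wrench in its short end compartment; the squarer tray is the polishing kit: lay the bent-neck steel polishing handpiece lengthwise in its long compartment, stand the squat jar in the larger of the two cells and the glass dappen dish in the smaller one. Everything stands or lies flat on the tray floor, set down and not dropped; leave the tall jar, the jaw model and the drink can where they are.

Things in the scene. Friction and masses are not known exactly. Their poses are not given: they have to be found in the camera images.
- long_tray: Scaling tray: long, narrow, single-row steel tray, fixed, 230 (x) x 78 (y) mm. Floor 2 mm thick; walls 3 mm thick, tops 10 mm above the table. Origin: centre of the underside, z up. A cross wall at x = +53.5 divides it into a long compartment (centre x = -30, y = 0; inside 164 x 72 mm) and a short end compartment (centre x = +83.5, y = 0; inside 57 x 72 mm).
- square_tray: Polishing tray: squarer, two-row steel tray, fixed, 176 (x) x 149 (y) mm. Floor 2 mm thick; walls 3 mm thick, tops 10 mm above the table. Origin: centre of the underside, z up. Long compartment on its -y side (centre x = 0, y = -37.5; inside 170 x 68 mm). Two cells on the +y side: larger at -x (centre -38.25, +35.5; inside 93.5 x 72 mm), smaller at +x (centre +48.25, +35.5; inside 73.5 x 72 mm).
- scaler_center (a point): Straight ultrasonic scaler handpiece, white with grey rings and a thin steel tip, lying on its side, 70 g, 130 mm long. Body 22 mm across, eight-sided so that it does not roll, from x = -64 to +22 mm, balance point near x = -20 mm. The point is the middle of its length on its axis, 11 mm above what it lies on; x runs along it towards the tip, z up at the start.
- polisher_center (a point): Polishing handpiece: all steel, bent neck, small cross head with black rubber cup, lying on its side, 90 g, 125 mm long. Body 20 mm across, eight-sided so that it does not roll, from x = -62 to +16 mm, balance point near x = -17 mm. The point is on the body's axis near mid-length, 10 mm above what it lies on; x runs along it towards the head (at x = +56, y = +13 mm), z up at the start.
- wrench_center (a point): Tip wrench: small grey plastic key with dark ribs, standing upright, 48 mm tall, 30 g: foot collar 26 mm across and 16 mm high, above it a round ribbed grip 18 mm across. The point is on its axis, half-way up (24 mm); z up.
- squat_jar_center (a point): Squat powder jar: wide white round jar with ribbed screw cap (closed), 50 mm across and 50 mm tall, 70 g, upright. The point is on its axis, half-way up (25 mm); z up.
- dish_center (a point): Dappen dish: small open amber glass cup, 40 mm across the rim, a little narrower at the foot, 30 mm tall, wall 4 mm, 50 g, upright. The point is on its axis, half-way up (15 mm); z up.
- tall_jar_center (a point): Tall slim white jar with ribbed cap, 38 mm across, 70 mm tall, upright: belongs to neither kit and stays where it is. The point is on its axis, half-way up (35 mm).
- jaw_center (a point): Lower-jaw practice model, white base with pink gum and teeth, 62 x 60 mm, 32 mm tall: belongs to neither kit and stays where it is. The point is its centre, 16 mm up.
- can_center (a point): Drink can, 52 mm across, 104 mm tall, at the right side: stays where it is. The point is its centre, 52 mm up.
Not all that is in view belongs to the job. What is shaped like the part that bears polisher_center but purple is not meant.

How it is judged:
By the outcome, as a careful person would: the job done as asked, in the order asked, and still so for the second after the job is handed in, with the robot touching nothing.
It also fails if it takes over 104 s, if anything falls off the work surface, if the arm or the gripper's body presses on something with over 40 N, if the wrist force passes 120 N, or if a joint passes its speed limit or range.

## Robot

A 7-joint arm with a two-finger parallel gripper is mounted at the origin on the work surface. World frame = base frame: x ahead of the robot, y to its left, z up, the work surface at z = 0. Lengths are in mm, angles in rad, forces in N, time in s.
With the tool pointing down it reaches from about 425 to 1025 mm from the base axis. Payload 9.4 kg.
Tool frame: the origin (TCP) lies where the fingers leave the gripper's body, on its centre line; the fingertips stand bot.tcp_to_tips ahead of it and the grasp point (between the pads) lies 65 mm ahead of it (bot.tcp_to_tips is the distance from the TCP to the fingertips, in mm); z points along the fingers, y is the line along which they close (so a half turn about z gives the same grasp; the last joint's range is limited). The gripper opens to 93 mm and grips with 3 to 60 N. Pads are 15 mm wide; open, the fingers measure 128 mm over their backs; the gripper's body (75 mm by 188 mm) begins 65 mm behind the grasp point.
Start: joints at [-1.249, 0.599, -0.003, 1.599, 0.002, 0.943, -0.08], TCP at [281.528, 668.107, 302.718] pointing down, gripper open.
Joint ranges: [-2.57, 2.57], [-0.35, 1.97], [-1.29, 1.29], [0.11, 2.56], [-1.05, 4.19], [0.11, 1.86], [-2.63, 2.63]. Speed limits (rad/s): [2.22, 2.22, 3.01, 3.01, 3.14, 3.14, 3.14].

## Interface

Orientations are given as a rotation vector (axis times angle).
In Python, from rig import bot, claw, solver, vision, telemetry gives the robot as it stands. Calls block until the motion is done:
- bot.move_pose(position, orientation): joint-space move of the TCP to a pose.
- bot.line_to(position, ori=None, speed=150, guard=None): straight line of the TCP; ori=None keeps the orientation; speed is the mean speed in mm/s. With guard (N) it stops when the force on the tool has changed by that much, and returns True; else False.
- bot.set_joints(angles): joint-space move.
- claw.command_gripper(opening, force=None): finger opening in mm; force is the grip in N (None keeps the last); returns when the fingers have stopped.
- bot.pause(seconds).
- solver.ik(position, orientation): joint angles nearest the present ones, or None.
- vision.read_camera(name): name is "side" or "top"; returns the picture (400x640x3 uint8, red, green, blue); there is no depth.
- vision.calibration(name): a dict with "vfov" (degrees; the focal length in pixels is half the picture's height over the tangent of half this angle, whatever the lens; pixels are square), "cx", "cy" (the principal point, pixels), "world_to_cam" (4x4, takes a point from world to camera coordinates). Camera axes: x right, y down, z forward; pixel columns grow to the right and rows downward; lengths in mm; the calibration is good to about 2 mm. A picture is of the moment at which its call begins. calibration takes no time and is no camera call.
A pose or a line that the arm cannot do raises bot.MotionError and nothing moves.
- bot.close_job(): hands the job in; it is judged then, once.
Readings, each from a call of its own:
- telemetry.read_time_s(): time.
- telemetry.read_q(): joint angles.
- telemetry.read_qd(): joint speeds.
- telemetry.read_effort(): joint torques, N m.
- telemetry.read_tool_pos(): TCP position.
- telemetry.read_tool_rot(): TCP orientation.
- telemetry.read_wrist_force(): force on the tool from outside, world axes, zero at the start.
- telemetry.read_ft_torque(): the same for the moment, N m.
- telemetry.read_grip_width(): finger opening in mm.
- telemetry.read_gripper_force(): force on a finger pad.
Only numpy, scipy, OpenCV 4.12 (cv2) and the standard library are available. Lean on these libraries where they do the work, as an engineer would, in place of code of your own. Each camera call takes 0.05 s, during which the arm holds its last target. There are 200 camera calls.

## Working session

There is one attempt and no reset: what is moved stays moved. The work goes in short steps, each a Python script; the robot and the scene stay as the last script left them, time stands still between calls to the robot, and variables do not carry over. Pictures are saved under pics/ and viewed, at most 14 in all, crops included, and the job is handed in when it is done.

```bash
mkdir -p pics; ls; python3 - <<'E'
from rig import bot, claw, solver, vision, telemetry
import cv2,numpy as np
np.set_printoptions(precision=3,suppress=True)
for n in("top","side"):
    im=vision.read_camera(n); cv2.imwrite(f"pics/{n}0.png",im[:,:,::-1]); print(vision.calibration(n))
print(bot.tcp_to_tips,telemetry.read_tool_rot(),telemetry.read_time_s())
E
```

```text
pics
{'vfov': 44.542526397475854, 'cx': 320.8146181488362, 'cy': 200.42342562875598, 'world_to_cam': array([[  -0.006,   -1.   ,   -0.004,  -85.483],
       [  -0.997,    0.007,   -0.072,  442.917],
       [   0.072,    0.004,   -0.997, 1318.319],
       [   0.   ,    0.   ,    0.   ,    1.   ]])}
{'vfov': 42.354995167608834, 'cx': 312.4109428916911, 'cy': 203.8688633778561, 'world_to_cam': array([[  -0.861,   -0.508,    0.012,  333.554],
       [  -0.278,    0.451,   -0.848,  211.839],
       [   0.425,   -0.734,   -0.53 , 1119.472],
       [   0.   ,    0.   ,    0.   ,    1.   ]])}
84.1 [-0.622 -3.079  0.002] 0.1
```

View pics/top0.png

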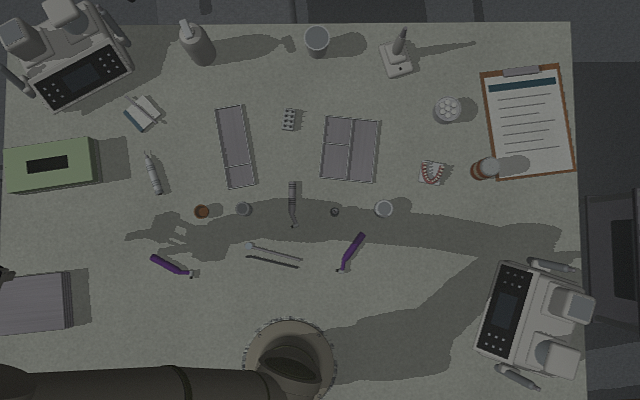

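View pics/side0.png

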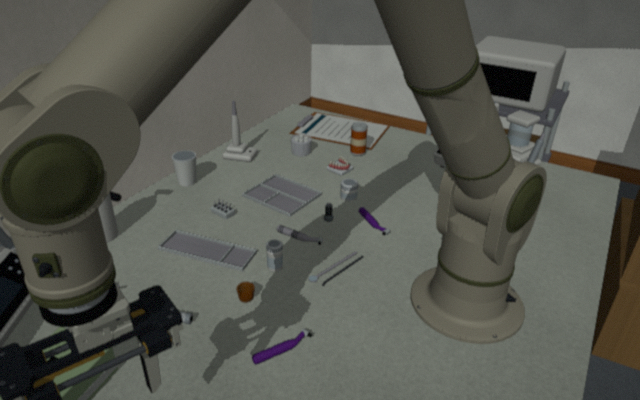

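```bash
python3 - <<'E'
import cv2
im=cv2.imread("pics/top0.png")[95:245,130:400]
im=cv2.convertScaleAbs(im,alpha=1.5)
cv2.imwrite("pics/c1.png",cv2.resize(im[:, :135],None,fx=4,fy=4,interpolation=2)); cv2.imwrite("pics/c2.png",cv2.resize(im[:,135:],None,fx=4,fy=4,interpolation=2))
E
```

```text
(no output)
```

View pics/c1.png

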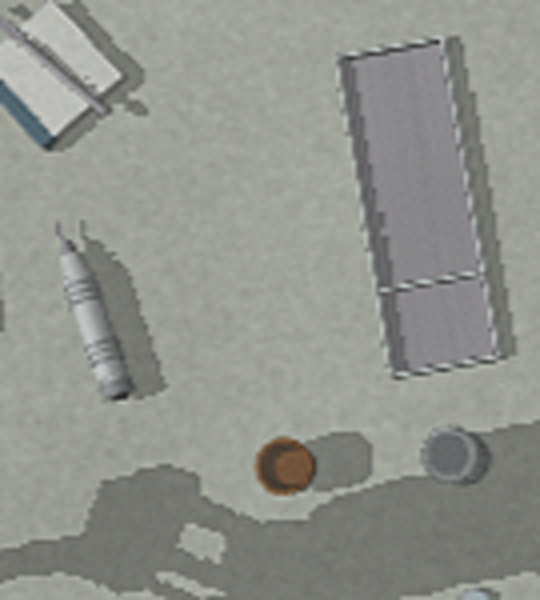

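View pics/c2.png

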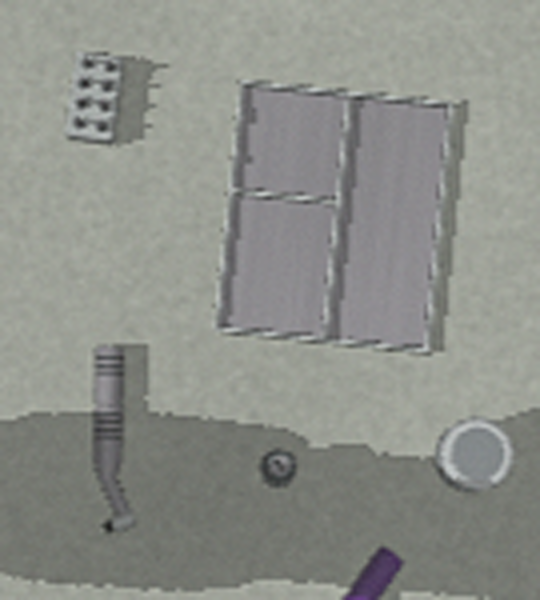

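```bash
cat > h.py <<'E'
from rig import bot, claw, solver, vision, telemetry
import numpy as np, cv2
from scipy.spatial.transform import Rotation as Rn
np.set_printoptions(precision=1,suppress=True)
def cam(n):
    c=vision.calibration(n); return c,200/np.tan(np.radians(c["vfov"]/2)),c["world_to_cam"]
def ray(n,px,z):
    c,f,T=cam(n); R=T[:3,:3]; o=-R.T@T[:3,3]
    d=R.T@np.array([(px[0]-c["cx"])/f,(px[1]-c["cy"])/f,1]); return (o+d*(z-o[2])/d[2])[:2]
def proj(n,p):
    c,f,T=cam(n); q=T[:3,:3]@p+T[:3,3]; return np.array([c["cx"]+f*q[0]/q[2],c["cy"]+f*q[1]/q[2]])
c1=lambda u,v:(130+u/4-.375,95+v/4-.375)
c2=lambda u,v:(265+u/4-.375,95+v/4-.375)
def down(a):   # tool down, closing along world angle a
    y=np.array([np.cos(a),np.sin(a),0]); z=np.array([0,0,-1.]); return Rn.from_matrix(np.c_[np.cross(y,z),y,z]).as_rotvec()
ang=lambda d:np.arctan2(d[1],d[0])
E
cat > m.py <<'E'
from h import *
L=[ray("top",c1(*p),10) for p in((341,57),(444,40),(500,357),(396,376))]   # -x end: first two
S=[ray("top",c2(*p),10) for p in((243,84),(466,101),(432,351),(220,328))]  # +x end: first two
Lc=np.mean(L,0); La=ang(L[2]+L[3]-L[0]-L[1]); Sc=np.mean(S,0); Sa=ang(S[0]+S[1]-S[2]-S[3])
st,sp=ray("top",c1(118,395),11),ray("top",c1(61,226),11)
pt,pn=ray("top",c2(108,346),10),ray("top",c2(108,440),10)
sa,pa=ang(sp-st),ang(pn-pt)
u=lambda a:np.array([np.cos(a),np.sin(a)])
sg=st+44*u(sa); pg=pt+45*u(pa)
wr=ray("top",c2(279,464),40); jar=ray("top",c2(475,453),50); dish=ray("top",c1(286,466),30)
def tray(c,a,x,y): return c+x*u(a)+y*u(a+np.pi/2)
E
python3 - <<'E'
from m import *
n=np.linalg.norm
print("L",Lc,np.degrees(La),n(L[0]-L[1]),n(L[2]-L[3]),n(L[1]-L[2]),n(L[0]-L[3]))
print("S",Sc,np.degrees(Sa),n(S[0]-S[1]),n(S[2]-S[3]),n(S[1]-S[2]),n(S[0]-S[3]))
print("sc",st,sp,n(st-sp),np.degrees(sa),"po",pt,np.degrees(pa),"wr",wr,jar,dish)
im=cv2.imread("pics/side0.png")
for p,z in((sg,11),(pg,10),(st,11),(pt,10),(wr,48),(wr,0),(jar,50),(jar,0),(dish,30),(dish,0),*[(q,10) for q in L+S]):
    cv2.circle(im,tuple(np.rint(proj("side",np.r_[p,z])*8).astype(int)),12,(0,255,0),-1,shift=3)
cv2.imwrite("pics/ov.png",cv2.resize(im[130:330,140:400],None,fx=3,fy=3,interpolation=2))
E
```

```text
L [594.7 149.2] -169.85524561085228 72.58188966671065 72.62044210577524 225.63119638444707 226.78986165797983
S [ 586.2 -169.1] -7.119852501406879 155.18436140265754 146.61922450260647 176.1293147961692 171.25593902423694
sc [465.1 355.9] [582.6 397.4] 124.68149616222983 19.451252101927334 po [496.6  -8.3] 179.88266044983143 wr [ 413.  -124.6] [ 418.9 -254.6] [414.5 235.1]
```

View pics/ov.png

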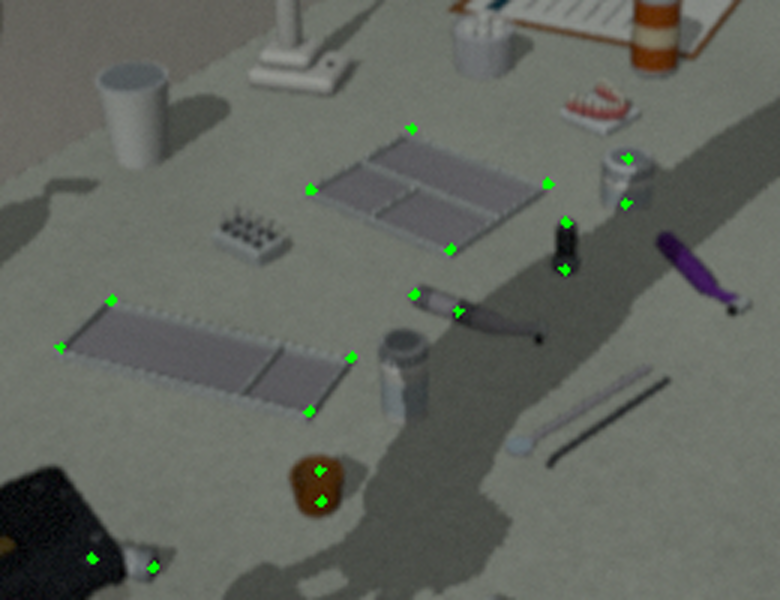

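```bash
sed -i 's/(466,101)/(461,101)/; s/(444,40),(500,357)/(447,40),(502,357)/' m.py
cat >> h.py <<'E'
UP=190
def plan(p,pa,t,ta):
    best=None
    for k in (0,np.pi):
        q=[solver.ik([*a,z],down(b+k)) for a,b in((p,pa),(t,ta)) for z in(90,UP)]
        if all(x is not None for x in q):
            c=max(abs(x[6]) for x in q)
            if best is None or c<best[0]: best=(c,k)
    print("plan",best); return best[1]
def T(): return telemetry.read_time_s()
def pick(p,o,tips,pre,force,width):
    z=tips+bot.tcp_to_tips
    bot.move_pose([*p,UP],o); claw.command_gripper(pre)
    bot.line_to([*p,z],speed=120); claw.command_gripper(max(width-8,0),force)
    print("t",T(),"grip",telemetry.read_grip_width(),telemetry.read_gripper_force())
    bot.line_to([*p,UP],speed=120); print("up",telemetry.read_grip_width(),telemetry.read_gripper_force(),T())
def place(t,o,tips,rel):
    z=tips+bot.tcp_to_tips+2
    bot.move_pose([*t,UP],o); bot.line_to([*t,z+6],speed=120); bot.pause(.2)
    g=bot.line_to([*t,z-1.5],speed=12,guard=4); print("guard",g,telemetry.read_tool_pos()[2]-z)
    claw.command_gripper(rel); bot.pause(.1); bot.line_to([*t,UP],speed=120); print("t",T())
E
python3 - <<'E'
from m import *
t=tray(Lc,La,-10,0); a0=sa+np.pi/2; a1=La+np.pi+np.pi/2
k=plan(sg,a0,t,a1)
pick(sg,down(a0+k),3,50,25,22); place(t,down(a1+k),3,31)
E
```

```text
plan (np.float64(1.2738003726002254), 0)
t 3.9833 grip 21.394029757338007 24.985633492469788
up 21.682794493406774 24.985249042510986 4.9917
guard True 0.2781714557645216
t 9.1
```

```bash
python3 - <<'E'
from m import *
t=tray(Lc,La,83.5,0); a1=La-np.pi/2; a0=np.pi/2
k=plan(wr,a0,t,a1)
pick(wr,down(a0+k),19.5,50,20,18); place(t,down(a1+k),19.5,40)
cv2.imwrite("pics/t2.png",cv2.resize(cv2.convertScaleAbs(vision.read_camera("top")[95:245,130:400,::-1],alpha=1.5),None,fx=2.9,fy=2.9,interpolation=2))
E
```

```text
plan (np.float64(1.4859530147191748), 0)Traceback (most recent call last):
  File "<stdin>", line 4, in <module>
  File "h.py", line 30, in pick
    bot.line_to([*p,z],speed=120); claw.command_gripper(max(width-8,0),force)
    ~~~~~~~~~~~^^^^^^^^^^^^^^^^^^
rig.MotionError: the arm cannot follow that straight line within its joint ranges
```

```bash
python3 - <<'E'
from m import *
np.set_printoptions(precision=2,suppress=True)
print(T(),telemetry.read_tool_pos(),telemetry.read_q())
for z in (190,160,130,110,103.6,98):
    print(z,[solver.ik([*wr,z],down(a)) for a in(np.pi/2,)])
cv2.imwrite("pics/t2.png",cv2.resize(cv2.convertScaleAbs(vision.read_camera("top")[95:245,130:400,::-1],alpha=1.5),None,fx=2.9,fy=2.9,interpolation=2))
E
```

```text
10.925 [ 413.04 -124.53  190.  ] [ 0.29  0.46 -0.18  2.35  0.23  0.35  1.49]
190 [array([ 0.29,  0.46, -0.18,  2.35,  0.23,  0.35,  1.49])]
160 [array([ 0.26,  0.52, -0.13,  2.37,  0.26,  0.26,  1.46])]
130 [array([ 0.22,  0.59, -0.09,  2.39,  0.3 ,  0.17,  1.43])]
110 [array([ 0.2 ,  0.63, -0.06,  2.4 ,  0.33,  0.11,  1.39])]
103.6 [array([ 0.29,  0.65, -0.19,  2.4 ,  0.85,  0.15,  0.87])]
98 [array([ 0.29,  0.66, -0.19,  2.4 ,  0.94,  0.14,  0.78])]
```

View pics/t2.png

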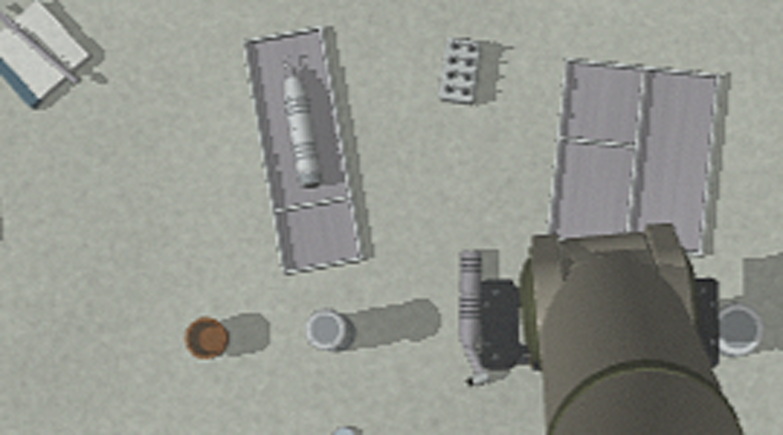

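```bash
python3 - <<'E'
from m import *
t=tray(Lc,La,83.5,0); a1=La-np.pi/2; a0=np.pi/2
k=plan(wr,a0,t,a1)
pick(wr,down(a0+k),30,50,20,18); place(t,down(a1+k),30,40)
E
```

```text
plan (np.float64(1.4859530147191748), 0)
t 12.85 grip 17.586944897670254 20.000978708267212
up 17.510937640212244 19.99994069337845 13.6333
guard True 0.08415266464703564
t 17.6
```

```bash
python3 - <<'E'
from m import *
np.set_printoptions(precision=2,suppress=True)
for n,p,a,z in(("p45",pg,pa+np.pi/2,88),("p35",pt+35*u(pa),pa+np.pi/2,88),("p30",pt+30*u(pa),pa+np.pi/2,88),("jar",jar,np.pi/2,100),("dish",dish,np.pi/2,97)):
  for k in(0,np.pi):
    print(n,k,solver.ik([*p,z],down(a+k)),solver.ik([*p,UP],down(a+k)))
im=vision.read_camera("top")[95:245,130:400,::-1]
cv2.imwrite("pics/t3.png",cv2.resize(cv2.convertScaleAbs(im,alpha=1.5),None,fx=2.9,fy=2.9,interpolation=2))
E
```

```text
p45 0 [-0.22  0.7   0.16  2.38 -0.95  0.13 -0.72] [-0.7   0.66  0.91  2.35 -1.01  0.61 -0.55]
p45 3.141592653589793 [ 0.02  0.69 -0.19  2.36  0.87  0.16  0.58] [ 0.01  0.47 -0.16  2.31  0.2   0.37  1.25]
p35 0 [-0.22  0.7   0.16  2.35 -0.84  0.14 -0.82] [-0.69  0.67  0.92  2.33 -1.    0.62 -0.56]
p35 3.141592653589793 [-0.07  0.69 -0.06  2.34  0.31  0.12  1.15] [ 0.01  0.48 -0.16  2.29  0.2   0.39  1.25]
p30 0 [-0.22  0.7   0.17  2.34 -0.8   0.15 -0.87] [-0.69  0.67  0.92  2.32 -1.    0.63 -0.57]
p30 3.141592653589793 [-0.06  0.69 -0.06  2.33  0.3   0.13  1.16] [ 0.01  0.49 -0.16  2.27  0.2   0.39  1.25]
jar 0 [ 0.53  0.67 -0.14  2.27  0.41  0.22  1.59] [ 0.61  0.51 -0.25  2.22  0.28  0.44  1.71]
jar 3.141592653589793 [ 0.2   0.71  0.35  2.29 -0.93  0.28 -0.19] [-0.15  0.69  0.92  2.26 -0.98  0.66 -0.07]
dish 0 [-0.6   0.67 -0.05  2.31  0.2   0.16  0.73] [-0.55  0.49 -0.12  2.26  0.14  0.4   0.79]
dish 3.141592653589793 [-0.86  0.71  0.34  2.32 -1.03  0.26 -1.16] [-1.22  0.68  0.92  2.29 -0.99  0.64 -1.12]
```

View pics/t3.png

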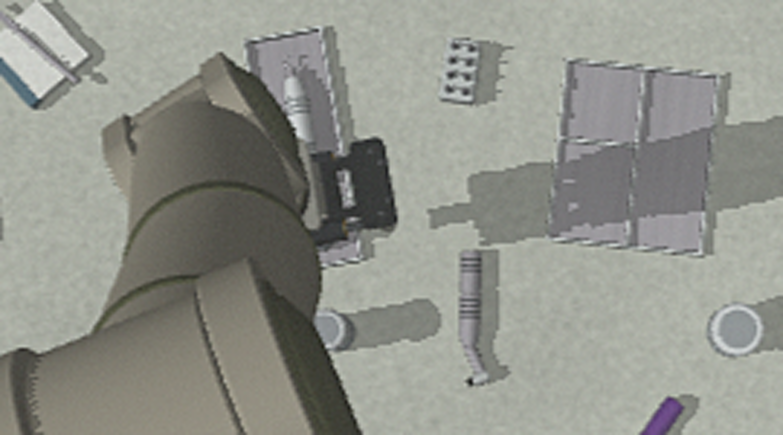

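```bash
python3 - <<'E'
from m import *
print(Sc,np.degrees(Sa))
k=np.pi; a0=pa+np.pi/2; a1=Sa+np.pi*1.5; p=pt+30*u(pa); t=tray(Sc,Sa,31,-37.5)
print(all(solver.ik([*t,z],down(a1+k)) is not None for z in(90,UP)))
pick(p,down(a0+k),5,45,30,20); place(t,down(a1+k),5,25)
a0=np.pi/2; a1=Sa+np.pi/2; t=tray(Sc,Sa,-38.25,35.5)
pick(jar,down(a0),16,78,20,50); place(t,down(a1),16,58)
E
```

```text
[ 586.2 -168.2] -6.5510552230466725
True
t 20.175 grip 19.173701380264248 29.971994161605835
up 19.5068727115249 29.971732199192047 21.1667
guard True 0.4091008694780953
t 25.2
t 28.4667 grip 49.779053959270726 20.00065416097641
up 49.940491518049555 19.99986380338669 29.3667
guard True 0.22816252975246698
t 33.05
```

```bash
python3 - <<'E'
from m import *
t=tray(Sc,Sa,48.25,35.5)
pick(dish,down(np.pi/2),11,72,15,40); place(t,down(Sa+np.pi/2),11,50)
bot.move_pose([480,330,300],down(np.pi/2))
cv2.imwrite("pics/f1.png",cv2.resize(cv2.convertScaleAbs(vision.read_camera("top")[95:245,130:400,::-1],alpha=1.5),None,fx=2.9,fy=2.9,interpolation=2))
cv2.imwrite("pics/f2.png",cv2.resize(vision.read_camera("side")[130:330,140:400,::-1],None,fx=3,fy=3,interpolation=2))
E
```

```text
t 36.575 grip 37.81704266509325 15.00047572364565
up 37.888178546684955 14.999840351210878 37.5167
guard True 0.19846299798859945
t 42.1833
```

View pics/f1.png

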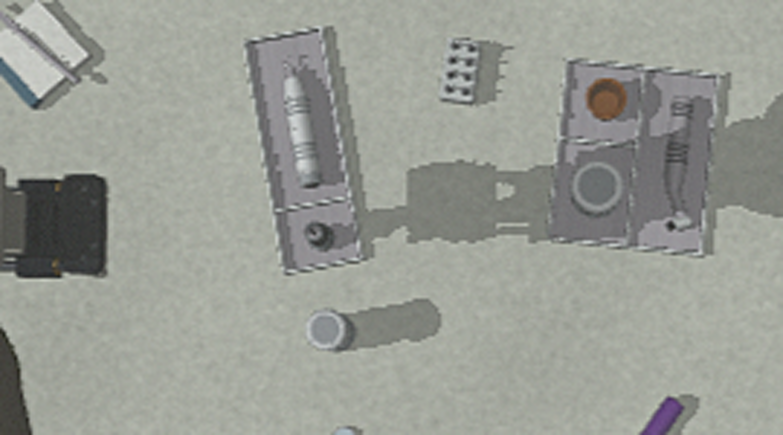

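View pics/f2.png

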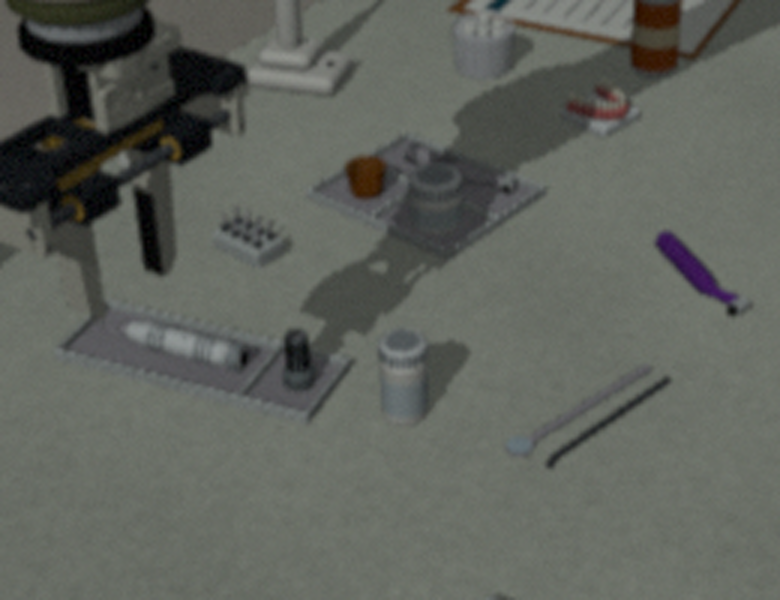

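The top view shows all five parts inside their compartments: scaler (300,140), wrench (320,235), dish (605,98), squat jar (597,187) and polisher (680,160). In the side view the jaw at (600,110) looks different from before, so I'm checking it.

```bash
python3 - <<'E'
from h import *
a=cv2.imread("pics/top0.png"); b=vision.read_camera("top")[:,:,::-1]; c=cv2.imread("pics/side0.png"); d=vision.read_camera("side")[:,:,::-1]
r=lambda i,x,y:cv2.resize(cv2.convertScaleAbs(i[y:y+56,x:x+76],alpha=1.5),(380,280),interpolation=2)
cv2.imwrite("pics/j.png",np.vstack([np.hstack([r(a,395,145),r(b,395,145)]),np.hstack([r(c,310,125),r(d,310,125)])]))
E
```

```text
(no output)
```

View pics/j.png

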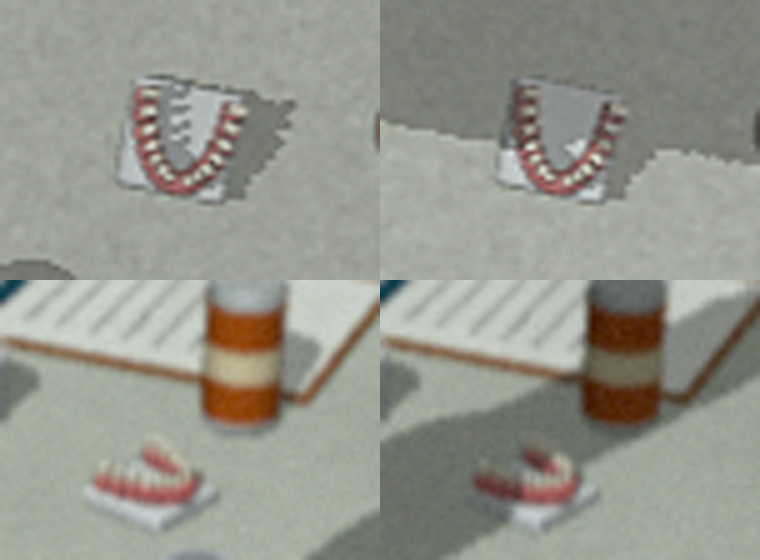

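The jaw and the can haven't moved. The difference was only the arm's shadow falling across them.

```bash
python3 -c "
from rig import bot
print(bot.close_job())"
```

```text
the job is handed in; nothing more can be done
None
```

Both trays are made up in the order asked and handed in: final pictures show all five parts in their compartments, with the tall jar, jaw model and can not moved, at about 44 s of the 104 s allowed.

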